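# Start the extractor from its covered control stick

## Robot

A 6-joint arm with a two-finger parallel gripper is mounted at the origin on a cart in front of the work surface, level with it; the furniture and walls round the work are solid. World frame = base frame: x ahead of the robot, y to its left, z up, the work surface at z = 0. Lengths are in m, angles in rad, forces in N, time in s.
With the tool pointing down it reaches from about 0.275 to 0.875 m from the base axis. Payload 12.5 kg.
Tool frame: the origin (TCP) lies midway between the tips of the shut fingers; the grasp point (between the pads) lies 19 mm behind it (ctrl.pinch_z is the z of the grasp point in the tool frame, in m); z points along the fingers, y is the line along which they close (so a half turn about z gives the same grasp; the last joint's range is limited). The gripper opens to 85 mm and grips with 20 to 120 N. Pads are 22 mm wide; open, the fingers measure 114 mm over their backs; the gripper's body (76 mm by 85 mm) begins 54 mm behind the grasp point. The pads swing forward as they close: fully open they stand 13 mm farther back than shut.
Start: joints at [1.151, 0.351, 1.652, -0, 1.139, -0.085], TCP at [0.181, 0.519, 0.231] pointing down, gripper open.
Joint ranges: [-2.75, 2.75], [-0.79, 2.1], [0.01, 2.65], [-1.57, 4.71], [0.07, 3.14], [-2.87, 2.87]. Speed limits (rad/s): [2.22, 2.22, 2.79, 3.14, 3.14, 3.14].

## Interface

Orientations are given as a unit quaternion [x, y, z, w].
In Python, from workcell import ctrl, vision, finish_job gives the robot as it stands (ctrl), with the cameras (vision) and the job as plain functions. Calls block until the motion is done:
- ctrl.goto(position, orientation): joint-space move of the TCP to a pose.
- ctrl.line_to(position, rotation=None, v=0.15, contact_N=None): straight line of the TCP; rotation=None keeps the orientation; v is the mean speed in m/s. With contact_N (N) it stops when the force on the tool has changed by that much, and returns True; else False.
- ctrl.move_joints(angles): joint-space move.
- ctrl.gripper_to(opening, strength=None): opening from 0.0 (shut) to 1.0 (fully open); strength is the grip in N (None keeps the last); returns when the fingers have stopped.
- ctrl.sleep(seconds).
- ctrl.solve_ik(position, orientation): joint angles nearest the present ones, or None.
- ctrl.observe(): the state.
- vision.grab_frame(name): name is "side" or "top"; returns a dict with "frame" (384x512x3 uint8, red, green, blue), "K" (3x3 intrinsics, pixels), "D" ([k1, k2, p1, p2, k3] as OpenCV has them; the pictures are not rectified), "xyz" and "orientation" of the camera in the world. Camera axes: x right, y up, looking along -z (the intrinsics and any distortion apply to the point x, -y, -z); pixel columns grow to the right and rows downward; lengths in m; the calibration is good to about 2 mm. A picture is of the moment at which its call begins. There is no depth.
A pose or a line that the arm cannot do raises ctrl.Unreachable and nothing moves.
- finish_job(): hands the job in; it is judged then, once.
The state is a dict: "time": time; "q": joint angles; "joint_vel": joint speeds; "joint_efforts": joint torques, N m; "ee_pos": TCP position; "tcp_rot": TCP orientation; "force": force on the tool from outside, world axes, zero at the start; "ft_torque": the same for the moment, N m; "grip_width": opening from 0.0 (shut) to 1.0 (fully open); "finger_force": force on a finger pad.
Only numpy, scipy, OpenCV 4.12 (cv2) and the standard library are available. Lean on these libraries where they do the work, as an engineer would, in place of code of your own. Each camera call takes 0.05 s, during which the arm holds its last target. There are 200 camera calls.

## Task

Open the lid of the extractor's control console by its bar until it stands upright, lift it straight up off its hinge pins and lay it down gently, flat and handle up, on the wooden hob cover to the left of the console. Then tilt the control stick fully over to its stop towards the fan symbol on the ring round it, hold it there for two seconds, and let it spring back upright. Push no harder than needed: the console only stands on the cover and must stay where it is, the ring must not be turned, the stick must not be pushed away from the fan symbol, and the other things must be left alone.

Things in the scene. Friction and masses are not known exactly. Their poses are not given: they have to be found in the camera images.
- console: white open-topped case 150 x 150 x 85 mm, walls 5 mm, 1.5 kg, loose on rubber feet on the hob cover; slides if pushed sideways with more than about 8 N. Origin: centre of underside; z up, x from its front (robot side, give or take its yaw) to its back with the hinge, y to its left. A deck 42 mm above the underside carries ring and stick
- hinge_pin (a point): point midway between two horizontal steel hinge pins (8 mm thick, along console y, at y = +-43 to 69 mm) behind the back wall, on their axis: console x 92, y 0, z 88 mm. Between the pins stands a steel lid stop (50 mm wide, front face at x 100, top at z 112 mm) on which the opened lid can lean about 12 degrees past upright
- lid: white plate 152 x 152 x 6 mm, 0.22 kg, loose; starts shut on the case's rim, axes along the console's. Origin: centre of the plate's underside; z up through its top, x towards the hinge. Two tabs 8 mm deep below its front edge keep the shut lid from sliding forward
- lid_bar (a point): middle of the lid's bar handle: round steel bar 12 mm thick, 94 mm long, along lid y, at lid x -52, z 42 mm (axis 36 mm above the plate's top), on two 9 mm posts at y = +-42 mm. It can turn in the fingers while the lid swings
- lid_hooks (a point): hinge axis on the lid: lid x 92, y 0, z 3 mm; lies at hinge_pin while the lid is hung. Two C-shaped steel hooks (14 mm wide, at y = +-56 mm, reaching to lid x 102, from z -6.5 to 12.5 mm) hold the pins with 1.5 mm play; their mouths point to lid +x, so they come straight up off the pins when the lid is upright
- stick_knob (a point): centre of the black ball knob (22 mm) on the stick in the console's middle, 70 mm above the underside. It tilts to any side about a pivot 42 mm lower, spring-centred: 4 N at the stop, 0.5 rad (knob 20 mm aside, 5 mm lower) along console axes, up to 28 mm between. The stop is a little springy. Push it, or grip it from above across the tilt direction (pads along it hold the ball from turning)
- fan_mark (a point): top of the raised black three-bladed fan symbol (28 mm across), the only symbol on the aluminium ring (outer diameter 128 mm) on the deck round the stick; 50 mm from the stick's middle, 50 mm above the console's underside. The ring is set to any angle at the start and held by friction. Shows the direction to tilt the stick
- hob_cover: fixed wooden board 410 x 590 mm that covers the gas hob, its top 42 mm above its origin (z = 0.042); origin under its centre; x, y along the world axes. A fixed tall upright panel stands behind its back left corner: keep wrist and lid in front of x = 0.68 there
- burner_cap: bystander: flat black enamelled burner cap, 68 mm diameter, 8 mm high, at the back of the hob cover; origin at the centre of its underside
- scourer: bystander: bronze scourer pad 48 x 91 x 36 mm, back right of the hob cover; origin at the centre of its underside
- basket_strainer: bystander: steel basket strainer, 88 mm diameter, 28 mm high, front left on the worktop; origin at the centre of its underside
- tea_spoon: bystander: teaspoon 132 mm long with a red handle, near the right edge of the hob cover; origin at the centre of its underside
- pepper_mill: bystander: wooden pepper mill, 58 mm diameter, 160 mm high, front left on the worktop; origin at the centre of its underside
- spice_b: bystander: spice jar, 44 mm diameter, 105 mm high, left of the hob cover; origin at the centre of its underside

How it is judged:
By the outcome, as a careful person would: the job done as asked, in the order asked, and still so for the second after the job is handed in, with the robot touching nothing.
It also fails if it takes over 64 s, if anything falls off the work surface, if the arm or the gripper's body presses on something with over 40 N, if the wrist force passes 120 N, or if a joint passes its speed limit or range.

## Working session

There is one attempt and no reset: what is moved stays moved. The work goes in short steps, each a Python script; the robot and the scene stay as the last script left them, time stands still between calls to the robot, and variables do not carry over. Pictures are saved under pics/ and viewed, at most 10 in all, crops included, and the job is handed in when it is done.

```bash
ls; mkdir -p pics
python3 - <<'E'
from workcell import ctrl, vision, finish_job
import cv2
for n in("side","top"):
    f=vision.grab_frame(n); cv2.imwrite(f"pics/{n}0.png",f["frame"][:,:,::-1]); print(n,f["K"],f["D"],f["xyz"],f["orientation"])
o=ctrl.observe();print(o,ctrl.pinch_z)
E
```

```text
pics
workcell.py
side [[409.09448781   0.         258.32229376]
 [  0.         409.09448781 190.2797521 ]
 [  0.           0.           1.        ]] [0.02625145 0.         0.         0.         0.        ] [ 0.04967072 -1.05650156  0.81711019] [ 0.4752422  -0.10903243 -0.20869929  0.84776258]
top [[406.16915232   0.         260.64132811]
 [  0.         406.16915232 183.77288399]
 [  0.           0.           1.        ]] [-0.06189726  0.          0.          0.          0.        ] [ 0.30369187 -0.12498648  1.42892083] [-0.09492271  0.03191965  0.70824559 -0.69882687]
{'time': 0.1, 'q': array([ 1.15144770e+00,  3.51187844e-01,  1.65234301e+00,  8.27462586e-06,
        1.13911601e+00, -8.45741657e-02]), 'joint_vel': array([-0.00080093, -0.00142208, -0.0035412 ,  0.00102749, -0.00037152,
        0.00260615]), 'joint_efforts': array([ 1.57767117e-03, -5.06823134e+01, -2.91877788e+01, -1.39189694e-05,
        2.52045160e-03,  1.58716688e-05]), 'ee_pos': array([0.18054621, 0.5192105 , 0.23081575]), 'tcp_rot': array([ 1.66608355e-01,  9.86023011e-01, -5.09523294e-04, -1.35047077e-04]), 'force': array([-0.33189632,  0.667551  , -0.35543046]), 'ft_torque': array([ 0.00740205, -0.02327916,  0.0136539 ]), 'finger_force': 0.0, 'grip_width': 0.9974479878250129} -0.0187
```

View pics/side0.png

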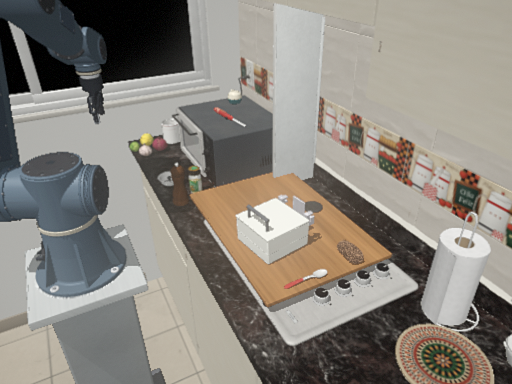

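View pics/top0.png

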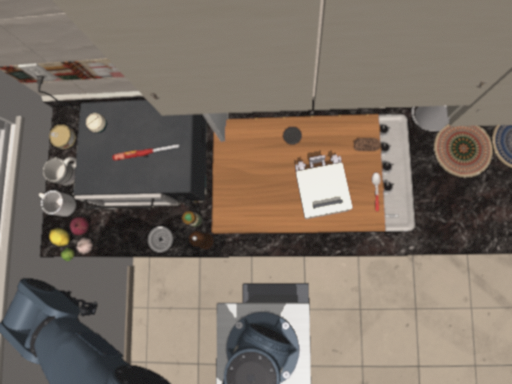

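The side view shows the console at about (272,230) with its bar at (259,217). The top view has the lid centred at about (325,190), the bar at (327,203) and the hinge side at about (318,160). I'll zoom in for the measurements.

```bash
cat > h.py <<'E'
import numpy as np, cv2
from scipy.spatial.transform import Rotation as R
from scipy.optimize import least_squares
from workcell import ctrl, vision, finish_job
F=np.diag([1.,-1,-1])
def proj(f,P):
    Rw=R.from_quat(f["orientation"]).as_matrix()@F   # cv cam -> world
    Rc=Rw.T; t=-Rc@np.array(f["xyz"])
    return cv2.projectPoints(np.atleast_2d(P).astype(float),cv2.Rodrigues(Rc)[0],t,np.array(f["K"]),np.array(f["D"]))[0][:,0]
def ray(f,uv):
    n=cv2.undistortPoints(np.array([[uv]],float),np.array(f["K"]),np.array(f["D"]))[0,0]
    return R.from_quat(f["orientation"]).as_matrix()@F@np.array([*n,1])
def onplane(f,uv,z):
    d=ray(f,uv); c=np.array(f["xyz"]); return c+d*(z-c[2])/d[2]
def tri(obs):
    A=np.zeros((3,3));b=np.zeros(3)
    for f,uv in obs:
        d=ray(f,uv);d/=np.linalg.norm(d);M=np.eye(3)-np.outer(d,d);A+=M;b+=M@np.array(f["xyz"])
    return np.linalg.solve(A,b)
def crop(f,u,v,w,h,s): return cv2.resize(f["frame"][v:v+h,u:u+w,::-1],None,fx=s,fy=s,interpolation=cv2.INTER_CUBIC)
E
python3 - <<'E'
from h import *
a=crop(vision.grab_frame("top"),290,145,70,80,6); b=crop(vision.grab_frame("side"),230,190,95,80,4)
im=np.zeros((480,800,3),np.uint8); im[:,:420]=a; im[:320,420:800]=b
cv2.imwrite("pics/c1.png",im)
E
```

```text
(no output)
```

View pics/c1.png

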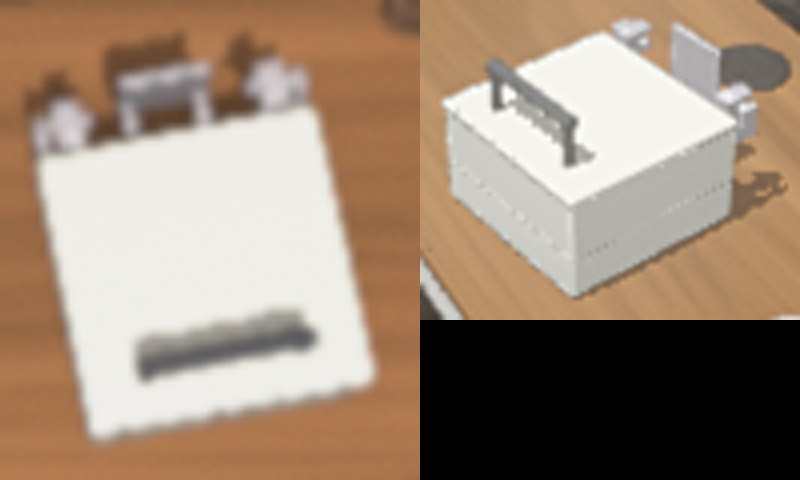

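The top crop shows the lid's top corners at (38,155), (90,440), (376,380) and (318,105). In the side crop they are at (445,103), (573,205), (738,122) and (602,32), with the bar running from (492,65) to (575,122). I'll fit the pose from these.

Run:
```python
from h import *
T=vision.grab_frame("top");S=vision.grab_frame("side")
t=lambda u,v:((u+.5)/6-.5+290,(v+.5)/6-.5+145)
s=lambda u,v:((u-420+.5)/4-.5+230,(v+.5)/4-.5+190)
# FL,FR,BR,BL
tp=np.array([t(90,440),t(376,382),t(318,105),t(38,155)])
sp=np.array([s(445,103),s(573,205),s(738,122),s(602,32)])
for a,b in zip(tp,sp): print(tri([(T,a),(S,b)]).round(4))
C=np.array([[-76,76,0],[-76,-76,0],[76,-76,0],[76,76,0]])/1e3
bar=np.array([[-52,47,36],[-52,-47,36]])/1e3
tb=np.array([t(141,366),t(313,336)]);sb=np.array([s(492,68),s(574,125)])
def pts(p): return np.vstack([R.from_euler("z",p[3]).apply(np.vstack([C,bar]))+p[:3]])
def res(p,full=True):
    P=pts(p); return np.r_[(proj(T,P)-np.vstack([tp,tb])).ravel(),(proj(S,P)-np.vstack([sp,sb])).ravel()]
r=least_squares(res,[.45,-.15,.13,.15],loss="soft_l1"); print(r.x,r.cost); print(res(r.x).reshape(-1,2).round(2))
for a,b in zip(tb,sb): print("bar",tri([(T,a),(S,b)]).round(4))
print("expected top z",.042+.091)
```

```text
[ 0.4296 -0.1498  0.1276]
[ 0.4562 -0.3008  0.1297]
[ 0.6053 -0.2756  0.1312]
[ 0.5806 -0.1238  0.1296]
[ 0.51866507 -0.21206829  0.12923259  0.17177408] 2.5459359973073283
[[ 0.32 -1.04]
 [-0.24 -0.28]
 [-0.75  0.15]
 [-0.14  0.72]
 [-0.3   0.87]
 [ 0.88  0.2 ]
 [-0.3  -0.38]
 [-0.14 -0.07]
 [ 0.45  0.04]
 [ 0.8  -0.02]
 [ 0.08 -0.35]
 [-0.06  0.66]]
bar [ 0.4607 -0.1751  0.1643]
bar [ 0.4765 -0.2647  0.1653]
expected top z 0.133
```

```bash
cat >> h.py <<'E'
C0=np.array([.5182,-.2122,.042]); YAW=.172; BETA=np.deg2rad(25)
def cw(p,c=C0,yaw=YAW): return R.from_euler("z",yaw).apply(np.array(p,float))+c
# tool pose holding the lid's bar; lid pose given as (position of bar, yaw, opening angle th); ins: bar lies this far past grasp point towards tip
def tool(bar,yaw,th,ins=.006,flip=1,beta=BETA):
    a=beta-th                       # pitch of tool z below the horizontal (lid frame +x), opening turns it back
    a=beta+th
    z=np.array([np.cos(a),0,-np.sin(a)]); x=np.array([0,flip*1.,0]); y=np.cross(z,x)
    q=R.from_euler("z",yaw)*R.from_matrix(np.c_[x,y,z])
    zz=q.apply([0,0,1]); return np.array(bar)+zz*(-ctrl.pinch_z-ins), q.as_quat()
def arcbar(th):
    r,p=np.hypot(.144,.039),np.arctan2(.039,.144)
    return cw([.092-r*np.cos(p+th),0,.088+r*np.sin(p+th)])
E
python3 - <<'E'
from h import *
T=vision.grab_frame("top")
for n,uv,z in [("cov FL",(213,233),.042),("cov BL",(226,116),.042),("cov BR",(380,117),.042),("cov FR",(385,233),.042),("cap",(292,135),.045),("mill",(203,241),.1),("strainer",(160,239),.01),("spice",(191,218),.1),("panel",(226,140),.3)]: print(n,onplane(T,uv,z).round(3))
for fl in(1,-1):
  for nm,(p,q) in {**{f"th{t}":tool(arcbar(np.deg2rad(t)),YAW,np.deg2rad(t),flip=fl) for t in(0,30,60,90)},
    "pre":tool(arcbar(0)-.1*np.array([np.cos(BETA),0,-np.sin(BETA)]),YAW,0,flip=fl),
    "lift":tool(arcbar(np.pi/2)+[0,0,.08],YAW,np.pi/2,flip=fl),
    "place":tool([.45,.04,.092],.1,0,flip=fl),"place2":tool([.45,.04,.16],.1,0,flip=fl)}.items():
    s=ctrl.solve_ik(p,q); print(fl,nm,p.round(3),None if s is None else s.round(2))
E
```

```text
cov FL [0.388 0.165 0.042]
cov BL [0.81  0.124 0.042]
cov BR [ 0.787 -0.424  0.042]
cov FR [ 0.381 -0.417  0.042]
cap [ 0.729 -0.114  0.045]
mill [0.358 0.186 0.1  ]
strainer [0.37  0.364 0.01 ]
spice [0.435 0.228 0.1  ]
panel [0.642 0.077 0.3  ]
1 th0 [ 0.478 -0.219  0.164] [-0.95  0.46  2.28  1.8   1.   -2.71]
1 th30 [ 0.512 -0.213  0.225] [-0.69  0.21  1.99  0.78  0.67 -1.43]
1 th60 [ 0.572 -0.203  0.262] [-0.44  0.39  1.52  0.05  1.16 -0.63]
1 th90 [ 0.642 -0.191  0.262] [-0.28  0.78  0.93 -0.19  1.82 -0.47]
1 pre [ 0.388 -0.219  0.206] [-1.2   0.28  2.39  1.54  1.1  -2.62]
1 lift [ 0.642 -0.191  0.342] [-0.28  0.75  0.8  -0.2   1.98 -0.5 ]
1 place [0.461 0.041 0.087] None
1 place2 [0.461 0.041 0.155] None
-1 th0 [ 0.478 -0.219  0.164] [-0.95  0.46  2.28  1.8   1.    0.43]
-1 th30 [ 0.512 -0.213  0.225] [-0.69  0.21  1.99  0.78  0.67  1.72]
-1 th60 [ 0.572 -0.203  0.262] [-0.44  0.39  1.52  0.05  1.16  2.51]
-1 th90 [ 0.642 -0.191  0.262] [-0.28  0.78  0.93 -0.19  1.82  2.67]
-1 pre [ 0.388 -0.219  0.206] [-1.2   0.28  2.39  1.54  1.1   0.52]
-1 lift [ 0.642 -0.191  0.342] [-0.28  0.75  0.8  -0.2   1.98  2.64]
-1 place [0.461 0.041 0.087] [-0.13  0.72  2.57  2.92  1.27 -0.03]
-1 place2 [0.461 0.041 0.155] [-0.13  0.41  2.58  2.89  0.99  0.04]
```

Run:
```python
from h import *
d=np.rad2deg
def show(nm,bar,yaw,a):
    for fl in (1,-1):
        p,q=tool(bar,yaw,0,flip=fl,beta=np.deg2rad(a)); s=ctrl.solve_ik(p,q)
        if s is not None: print(nm,a,"fl",fl,s.round(2))
for a in(40,50,60,75): show("start",arcbar(0),YAW,a)
for a in(105,115,125,135): show("up",arcbar(np.pi/2),YAW,a)
for a in(105,120,135): show("lift",arcbar(np.pi/2)+[0,0,.07],YAW,a)
for x in(.46,.50,.53):
  for a in(25,35,45): show(f"place{x}",[x,.03,.092],.05,a); show(f"above{x}",[x,.03,.19],.05,a)
```

```text
start 40 fl 1 [-0.87  0.34  2.21  1.52  0.72 -2.33]
start 40 fl -1 [-0.87  0.34  2.21  1.52  0.72  0.81]
start 50 fl 1 [-0.8   0.3   2.15  1.19  0.61 -1.96]
start 50 fl -1 [-0.8   0.3   2.15  1.19  0.61  1.18]
start 60 fl 1 [-0.73  0.29  2.07  0.79  0.59 -1.52]
start 60 fl -1 [-0.73  0.29  2.07  0.79  0.59  1.62]
start 75 fl 1 [-0.62  0.31  1.95  0.29  0.72 -1.  ]
start 75 fl -1 [-0.62  0.31  1.95  0.29  0.72  2.15]
up 105 fl 1 [-0.31  0.69  1.06 -0.12  1.62 -0.47]
up 105 fl -1 [-0.31  0.69  1.06 -0.12  1.62  2.67]
up 115 fl 1 [-0.28  0.78  0.93 -0.19  1.82 -0.47]
up 115 fl -1 [-0.28  0.78  0.93 -0.19  1.82  2.67]
up 125 fl 1 [-0.26  0.88  0.8  -0.27  2.01 -0.48]
up 125 fl -1 [-0.26  0.88  0.8  -0.27  2.01  2.66]
up 135 fl 1 [-0.25  0.98  0.68 -0.36  2.19 -0.52]
up 135 fl -1 [-0.25  0.98  0.68 -0.36  2.19  2.62]
lift 105 fl 1 [-0.31  0.65  0.96 -0.12  1.76 -0.49]
lift 105 fl -1 [-0.31  0.65  0.96 -0.12  1.76  2.65]
lift 120 fl 1 [-0.27  0.8   0.76 -0.25  2.05 -0.51]
lift 120 fl -1 [-0.27  0.8   0.76 -0.25  2.05  2.63]
lift 135 fl 1 [-0.25  0.95  0.56 -0.4   2.32 -0.59]
lift 135 fl -1
[... 525 characters left out ...]
2.46  2.94  0.78  0.08]
place0.5 35 fl -1 [-0.09  0.55  2.42  2.98  0.79  0.04]
above0.5 35 fl -1 [-0.09  0.22  2.4   2.87  0.45  0.16]
place0.5 45 fl -1 [-0.08  0.45  2.35  2.93  0.45  0.1 ]
above0.5 45 fl 1 [-0.08  0.17  2.31  2.49  0.15 -2.59]
above0.5 45 fl -1 [-0.08  0.17  2.31  2.49  0.15  0.55]
place0.53 25 fl -1 [-0.09  0.68  2.39  2.99  1.06  0.01]
above0.53 25 fl -1 [-0.09  0.35  2.4   2.95  0.74  0.08]
place0.53 35 fl -1 [-0.08  0.56  2.35  2.98  0.73  0.05]
above0.53 35 fl -1 [-0.08  0.26  2.33  2.87  0.42  0.17]
place0.53 45 fl -1 [-0.07  0.48  2.28  2.92  0.41  0.12]
above0.53 45 fl 1 [-0.07  0.22  2.24  2.44  0.13 -2.53]
above0.53 45 fl -1 [-0.07  0.22  2.24  2.44  0.13  0.62]
```

```bash
cat >> h.py <<'E'
D=np.deg2rad
def T_(bar,yaw,a,ins=.006): return tool(bar,yaw,0,ins,1,D(a))
def st(m=""):
    o=ctrl.observe(); print(m,"t%.1f"%o["time"],"p",o["ee_pos"].round(4),"F",np.round(o["force"],1),"g %.3f"%o["grip_width"],"ff %.1f"%o["finger_force"],flush=True); return o
E
python3 - <<'E'
from h import *
b=arcbar(0); print("bar",b); b[2]-=.001
p,q=T_(b,YAW,60); zz=R.from_quat(q).apply([0,0,1])
ctrl.gripper_to(.42)
ctrl.goto(p-zz*.08+[0,0,.13],q); st("hi")
ctrl.line_to(p-zz*.08,q,v=.2); st("pre")
T=vision.grab_frame("top");S=vision.grab_frame("side")
u,v=proj(S,b)[0].astype(int); print(u,v,proj(T,b))
c=crop(S,u-60,v-50,120,100,5); e=proj(S,np.array([b,p,p-zz*.08])); 
for w in e: cv2.circle(c,tuple(((w-[u-60,v-50])*5+2).astype(int)),3,(0,0,255),-1)
cv2.imwrite("pics/pre.png",c)
E
```

```text
bar [ 0.46696729 -0.22109997  0.169     ]
hi t3.7 p [ 0.4341 -0.2264  0.3562] F [-0.2  0.9 -0.8] g 0.419 ff 0.0
pre t4.5 p [ 0.4342 -0.2271  0.2271] F [ 1.3 -0.3  0.5] g 0.422 ff 0.0
257 212 [[327.80490995 203.65579814]]
```

View pics/pre.png

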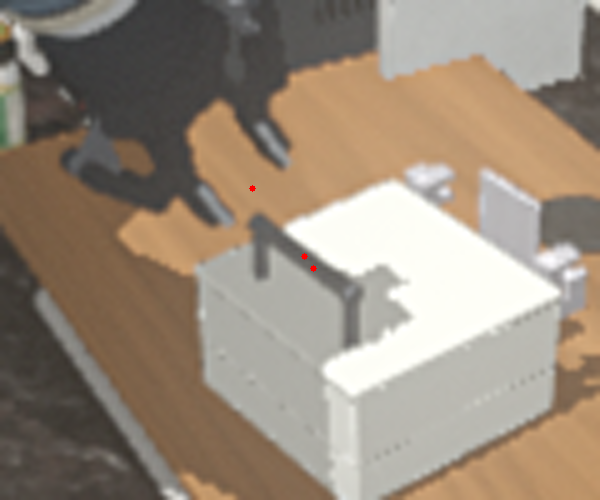

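The bar runs from (258,222) to (350,290). The predicted bar point at (304,256) sits on its middle, and the fingertips straddle the approach line. Next I go in and swing the lid.

Run:
```python
from h import *
b=arcbar(0); b[2]-=.001
p,q=T_(b,YAW,60)
f0=st("pre")["force"]
print("hit",ctrl.line_to(p,q,v=.1,contact_N=5)); st("in")
ctrl.gripper_to(.2,20); o=st("caged"); 
if np.linalg.norm(o["force"]-f0)<6:
    for th in np.arange(6,31,6):
        ctrl.line_to(*T_(arcbar(D(th)),YAW,60+th*2/3),v=.06); o=st(f"th{th}")
        if np.linalg.norm((o["force"]-f0)[:2])>7: print("STOP");break
S=vision.grab_frame("side");cv2.imwrite("pics/th30.png",crop(S,190,150,140,110,5))
```

```text
pre t4.6 p [ 0.4343 -0.2272  0.2275] F [ 0.2 -0.3  0.9] g 0.419 ff 0.0
hit False
in t5.5 p [ 0.4733 -0.2202  0.1574] F [-0.4 -1.  -0.4] g 0.417 ff 0.0
caged t5.9 p [ 0.4732 -0.2201  0.1573] F [-0.1 -0.5 -0.8] g 0.203 ff 0.0
th6 t6.3 p [ 0.4772 -0.2191  0.1723] F [-0.9 -0.5 -1. ] g 0.197 ff 0.4
th12 t6.7 p [ 0.4824 -0.2182  0.1857] F [-2.6 -1.1  0. ] g 0.205 ff 1.0
th18 t7.1 p [ 0.4893 -0.2169  0.1988] F [-2.3 -1.7 -0.2] g 0.198 ff 1.1
th24 t7.5 p [ 0.4976 -0.2155  0.2112] F [-1.8 -1.2 -0.4] g 0.203 ff 0.8
th30 t7.9 p [ 0.5071 -0.2139  0.2227] F [-0.8 -0.4 -0.5] g 0.199 ff 0.5
```

View pics/th30.png

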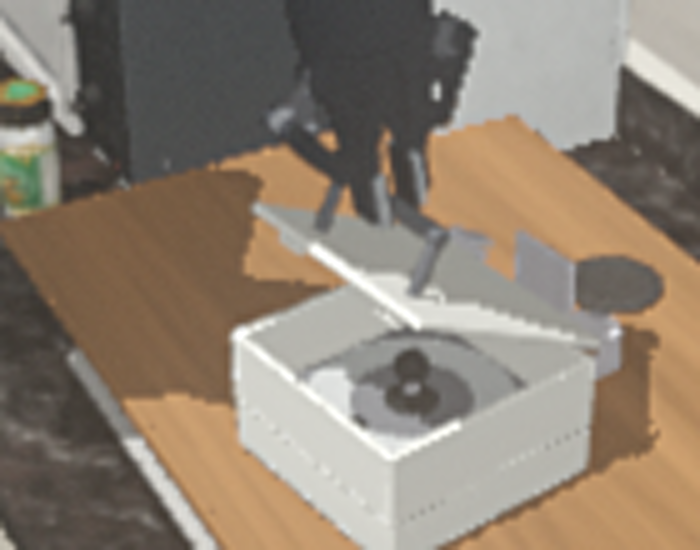

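The lid is opening cleanly: its front edge is at (330,265), the bar is between the fingers at (400,215), and the knob shows at (410,365). Forces are low, so I'll continue to upright and grip.

Run:
```python
from h import *
f0=st()["force"]; ok=True
for th in list(range(36,91,6)):
    ctrl.line_to(*T_(arcbar(D(th)),YAW,60+th*2/3),v=.06); o=st(f"th{th}")
    if np.linalg.norm((o["force"])[:2])>8: print("STOP");ok=False;break
if ok:
    ctrl.gripper_to(.1,20); st("g20"); ctrl.gripper_to(0,80); st("g80"); ctrl.sleep(.2); st()
S=vision.grab_frame("side");T=vision.grab_frame("top")
im=np.zeros((600,800,3),np.uint8); im[:560,:400]=crop(S,230,140,100,140,4); im[:480,400:]=crop(T,270,125,100,120,4)
cv2.imwrite("pics/th90.png",im)
```

```text
t7.9 p [ 0.5069 -0.2139  0.2225] F [-0.5  0.6 -1.1] g 0.200 ff 0.4
th36 t8.3 p [ 0.5177 -0.2122  0.2331] F [-1.  -1.4  0.2] g 0.199 ff 0.6
th42 t8.7 p [ 0.5292 -0.2102  0.2421] F [-0.4 -0.5 -0.3] g 0.201 ff 0.5
th48 t9.1 p [ 0.5417 -0.208   0.2499] F [-0.4 -0.1 -0.1] g 0.201 ff 0.4
th54 t9.5 p [ 0.5549 -0.2058  0.2563] F [0.2 0.  0.2] g 0.193 ff 0.3
th60 t9.9 p [ 0.5687 -0.2034  0.2613] F [-0.3 -0.7 -0.6] g 0.197 ff 0.2
th66 t10.3 p [ 0.5829 -0.2009  0.2647] F [-1.3  0.8  0. ] g 0.201 ff 0.2
th72 t10.7 p [ 0.5974 -0.1985  0.2666] F [-0.8 -0.1 -0.3] g 0.203 ff 0.2
th78 t11.1 p [ 0.612  -0.196   0.2669] F [-0.4  0.  -0.3] g 0.197 ff 0.1
th84 t11.5 p [ 0.6265 -0.1935  0.2657] F [0.8 0.3 0.2] g 0.204 ff 0.1
th90 t11.9 p [ 0.6408 -0.191   0.2628] F [-0.6 -0.8 -0.4] g 0.200 ff 0.0
g20 t12.1 p [ 0.6407 -0.1911  0.2635] F [0.1 0.1 0. ] g 0.128 ff 20.0
g80 t12.4 p [ 0.641  -0.191   0.2635] F [ 1.3 -0.8  3. ] g 0.111 ff 78.3
 t12.6 p [ 0.6411 -0.1909  0.2635] F [ 1.7 -0.2  4. ] g 0.106 ff 78.5
```

View pics/th90.png

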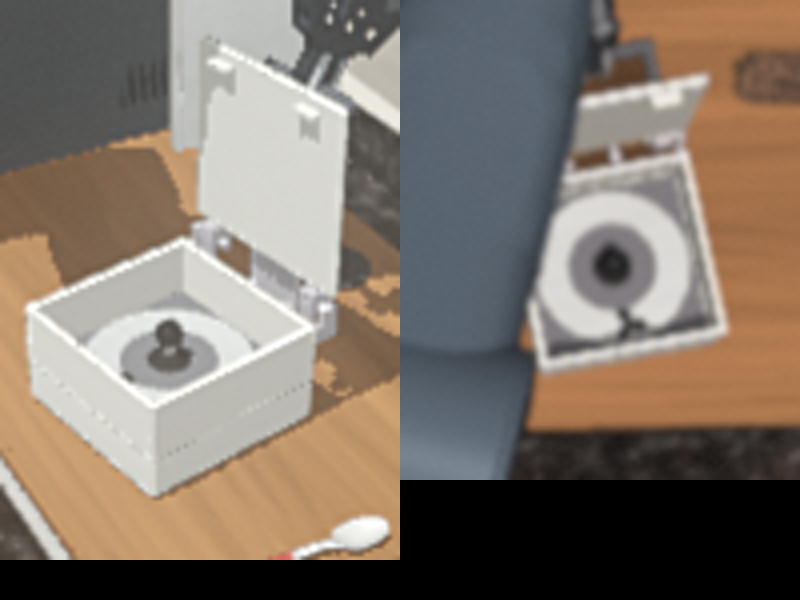

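The lid is upright. Its hooks are still on the pins at about (205,235) and (315,300) in the left crop. The fan symbol shows at about (629,322) in the right crop, on the robot side. Next I lift the lid and carry it across.

Run:
```python
from h import *
b=arcbar(D(90))
ctrl.line_to(T_(b+[0,0,.03],YAW,120)[0],v=.04); st("up30")
ctrl.line_to(T_(b+[0,0,.1],YAW,120)[0],v=.12); o=st("up100")
S=vision.grab_frame("side"); T=vision.grab_frame("top")
im=np.zeros((600,800,3),np.uint8); im[:600,:400]=crop(S,230,110,100,150,4)
np.save("st.npy",0)
# carry: th 90->35, tool 120->65, lid yaw 0.05
YP=.05; r=np.hypot(.154,.0485); ph=np.arctan2(.0485,.154)
def pb(th,dz=0,c=(.612,.012)): return R.from_euler("z",YP).apply([-r*np.cos(ph+th),0,r*np.sin(ph+th)])+[c[0],c[1],.042+dz]
for dz in (.18,.05): print(ctrl.solve_ik(*T_(pb(D(35),dz),YP,65)).round(2))
ctrl.line_to(*T_(pb(D(35),.18),YP,65),v=.15); st("over")
ctrl.line_to(T_(pb(D(35),.04),YP,65)[0],v=.12); o=st("above")
S=vision.grab_frame("side"); im[:440,400:]=crop(S,200,130,100,110,4); cv2.imwrite("pics/carry.png",im)
```

```text
up30 t13.6 p [ 0.6409 -0.1908  0.2927] F [ 0.1  0.  -1.6] g 0.103 ff 78.2
up100 t14.3 p [ 0.6409 -0.1908  0.3621] F [ 0.3  1.  -1.5] g 0.108 ff 78.2
[-0.11 -0.    1.87  0.09  0.84 -0.21]
[-0.11  0.16  2.05  0.14  0.51 -0.27]
over t16.1 p [0.5195 0.0071 0.3386] F [-0.8 -1.6 -2.8] g 0.105 ff 78.2
above t17.4 p [0.5195 0.0073 0.1992] F [ 0.3 -0.6 -1.8] g 0.103 ff 78.2
```

View pics/carry.png

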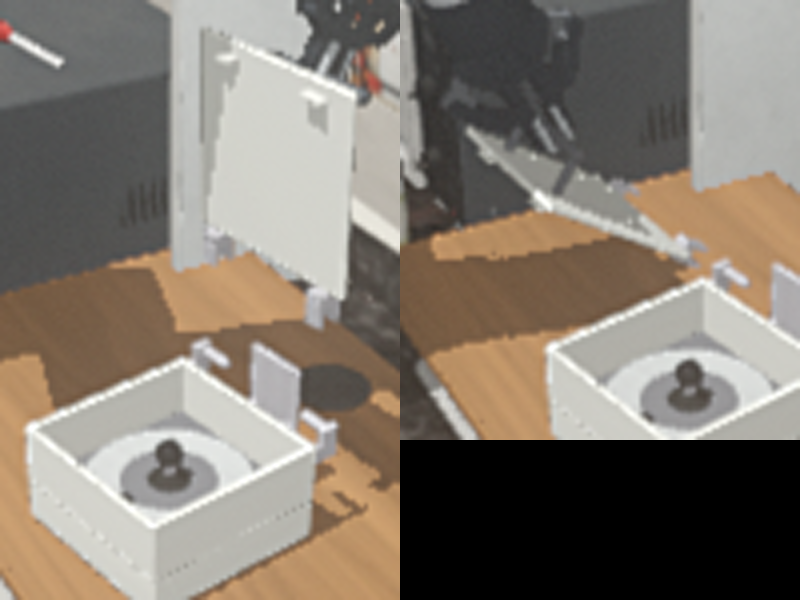

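The lid came off the pins and hangs at about 35°, with its hooks towards the board at (690,250). Now I touch the hooks down and lower the front with a light grip.

```bash
cat >> h.py <<'E'
YP=.05; r_=np.hypot(.154,.0485); ph_=np.arctan2(.0485,.154)
def pb(th,dz=0,c=(.612,.012)): return R.from_euler("z",YP).apply([-r_*np.cos(ph_+th),0,r_*np.sin(ph_+th)])+[c[0],c[1],.042+dz]
E
python3 - <<'E'
from h import *
print("touch",ctrl.line_to(T_(pb(D(35),-.012),YP,65)[0],v=.025,contact_N=3)); o=st("t")
dz=o["ee_pos"][2]-T_(pb(D(35)),YP,65)[0][2]; print("dz",dz)
ctrl.gripper_to(.1,20); st("loose")
dz=min(max(dz,-.004),.004)
for th in range(30,-1,-5):
    d=dz*th/35
    ctrl.line_to(T_(pb(D(th),d),YP,65)[0],v=.05); o=st(f"th{th}")
    if abs(o["force"][2])>15: break
print("down",ctrl.line_to(T_(pb(0,-.006),YP,65)[0],v=.02,contact_N=3)); st("end")
S=vision.grab_frame("side"); cv2.imwrite("pics/laid.png",crop(S,190,130,150,110,5))
E
```

```text
touch True
t t18.9 p [0.5188 0.0074 0.1576] F [ 0.2 -0.6 -0.6] g 0.102 ff 78.3
dz -0.0009119492981435051
loose t19.1 p [0.5185 0.0074 0.1577] F [ 0.7  0.2 -1.5] g 0.107 ff 78.3
th30 t19.6 p [0.5085 0.0067 0.1489] F [0.6 0.6 2.2] g 0.106 ff 78.7
th25 t20.0 p [0.498  0.0064 0.1385] F [-1.8  0.4  2.1] g 0.103 ff 80.4
th20 t20.4 p [0.489  0.006  0.1279] F [-0.7  0.2 -0.7] g 0.104 ff 78.4
th15 t20.9 p [0.4816 0.0054 0.117 ] F [0.2 0.  1.2] g 0.106 ff 78.7
th10 t21.3 p [0.4741 0.0052 0.1046] F [-1.2  0.3 -0.3] g 0.105 ff 80.1
th5 t21.7 p [0.469  0.0047 0.0926] F [0.6 0.3 2.9] g 0.111 ff 80.3
th0 t22.2 p [0.4644 0.0047 0.0805] F [-8.1  1.7 24.5] g 0.107 ff 84.7
down True
end t22.4 p [0.4644 0.0048 0.0796] F [ 0.5 -0.2 -1. ] g 0.108 ff 85.6
```

View pics/laid.png

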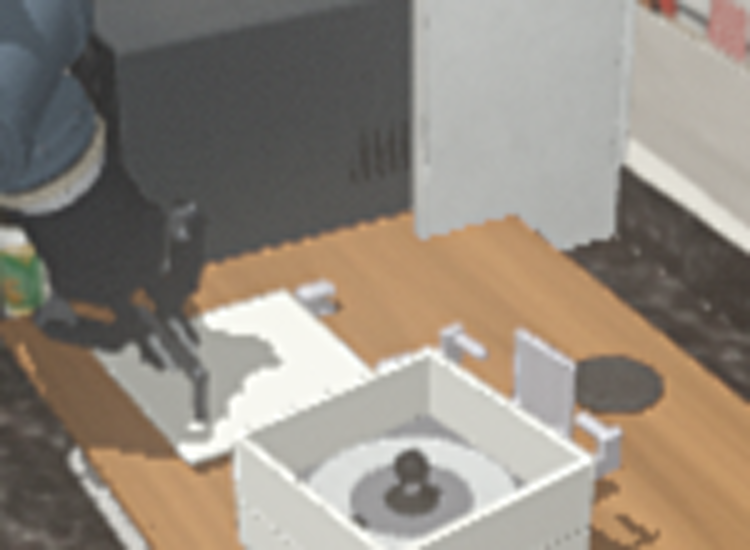

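The lid lies flat on the board left of the console, still in the fingers at (180,340), and the console hasn't visibly moved. I'll release it, back out, and measure the stick and the fan mark.

Run:
```python
from h import *
o=ctrl.observe(); q=R.from_quat(o["tcp_rot"]); zz=q.apply([0,0,1])
ctrl.gripper_to(.3,20); st("rel")
p=o["ee_pos"]-zz*.09; ctrl.line_to(p,v=.12); ctrl.line_to(p+[-.02,.08,.12],v=.25); st("away")
S=vision.grab_frame("side");T=vision.grab_frame("top")
im=np.zeros((600,800,3),np.uint8); im[:560,:490]=crop(T,295,150,70,80,7); im[:385,490:]=crop(S,235,195,62,77,5); cv2.imwrite("pics/fan.png",im)
im2=np.zeros((600,800,3),np.uint8)
cv2.imwrite("full_side.png",S["frame"][:,:,::-1]);cv2.imwrite("full_top.png",T["frame"][:,:,::-1])
print("pred knob top",proj(T,cw([0,0,.07])),"side",proj(S,cw([0,0,.07])))
```

```text
rel t22.7 p [0.4646 0.0045 0.0797] F [-0.1  0.3 -1.7] g 0.300 ff 0.0
away t24.4 p [0.4059 0.0826 0.2796] F [-0.4  0.1 -0.1] g 0.298 ff 0.0
pred knob top [[323.27312938 190.33141377]] side [[272.00433678 222.44445717]]
```

View pics/fan.png

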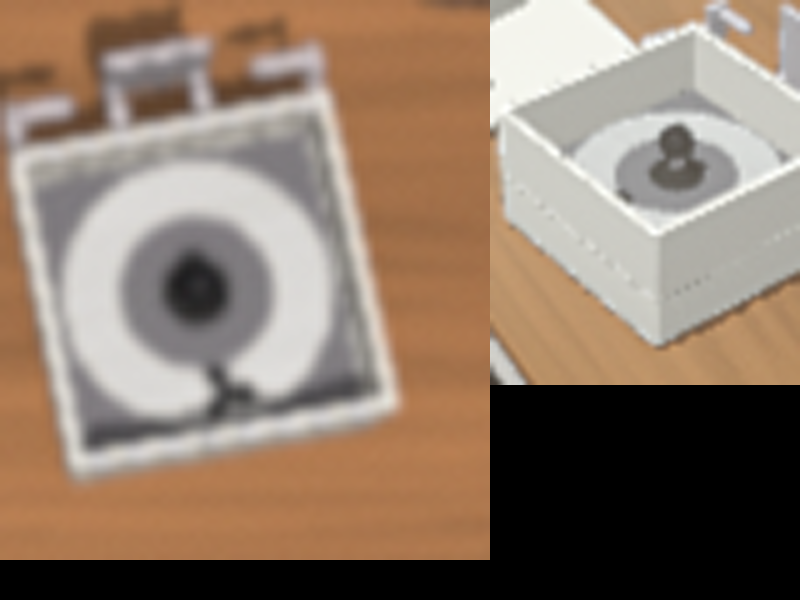

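In the top crop the knob is at (197,287) and the fan hub at (224,393). In the side crop the knob is at (677,140).

Run:
```python
from h import *
T=vision.grab_frame("top");S=vision.grab_frame("side")
t=lambda u,v:((u+.5)/7-.5+295,(v+.5)/7-.5+150)
s=lambda u,v:((u-490+.5)/5-.5+235,(v+.5)/5-.5+195)
k=tri([(T,t(197,287)),(S,s(677,140))]); print("knob",k.round(4),"pred",cw([0,0,.07]).round(4), "top only",onplane(T,t(197,287),.112).round(4))
Rz=R.from_euler("z",-YAW)
for uv in[(224,393),(222,392),(227,394)]:
    f=onplane(T,t(*uv),.092); d=f-cw([0,0,0]); print("fan",f.round(4),np.linalg.norm(d[:2]).round(4),"ang",np.arctan2(d[1],d[0]).round(3),"console",Rz.apply(d).round(4))
# side check: where is fan hub predicted in side crop?
# outer corners of case top rim
for uv,c in[((74,478),(-75,75)),((398,408),(-75,-75)),((328,92),(75,-75)),((12,155),(75,75))]:
    print("rim",onplane(T,t(*uv),.127)[:2].round(4),cw([c[0]/1e3,c[1]/1e3,.085])[:2].round(4))
# dark pixel analysis of fan
g=cv2.cvtColor(cv2.cvtColor(T["frame"],cv2.COLOR_RGB2BGR),cv2.COLOR_BGR2GRAY)
print(g[199:212,320:336])
```

```text
knob [ 0.5183 -0.2107  0.1103] pred [ 0.5182 -0.2122  0.112 ] top only [ 0.5174 -0.2104  0.112 ]
fan [ 0.4701 -0.2226  0.092 ] 0.0492 ang -2.928 console [-0.0492 -0.0021  0.05  ]
fan [ 0.4706 -0.2217  0.092 ] 0.0486 ang -2.944 console [-0.0486 -0.0012  0.05  ]
fan [ 0.4696 -0.224   0.092 ] 0.05 ang -2.903 console [-0.0499 -0.0033  0.05  ]
rim [ 0.4279 -0.1509] [ 0.4315 -0.1511]
rim [ 0.4574 -0.2984] [ 0.4571 -0.2989]
rim [ 0.6055 -0.2728] [ 0.6049 -0.2733]
rim [ 0.5791 -0.1258] [ 0.5793 -0.1255]
[[125 125 126 127 126 125 126 127 130 142 167 195 213 217 217 218]
 [127 127 127 126 126 126 129 135 148 172 196 214 216 217 218 217]
 [146 143 140 134 122 117 126 148 175 199 214 218 218 219 219 219]
 [184 180 173 157 123  97 108 152 193 214 219 220 220 220 220 221]
 [209 207 204 183 135  83  83 138 187 205 212 218 221 221 221 221]
 [216 216 216 204 163 109  83 112 149 161 172 202 219 221 220 219]
 [218 219 220 217 191 141  91  81  97 100 117 163 199 211 211 200]
 [219 219 220 217 192 140  85  68  72  68  82 125 160 171 168 156]
 [217 212 208 197 159 108  71  80  92  86  92 113 127 125 116 105]
 [200 183 173 158 120  76  69  93 111 108 108 114 112 104  97 100]
 [159 144 135 125 101  78  88 108 117 117 122 138 148 149 149 161]
 [117 116 116 115 109 113 130 149 155 157 170 189 202 204 203 207]
 [114 131 146 147 150 165 185 199 201 202 210 215 211 203 194 193]]
```

Run:
```python
from h import *
psi=-2.92; d=np.array([np.cos(psi),np.sin(psi),0]); k=np.array([.5178,-.2113,.112])
def favg(n=8):
    F=[]
    for _ in range(n): ctrl.sleep(.02); F.append(ctrl.observe()["force"])
    return np.mean(F,0)
best=None
for s in(1,-1):
    x=s*d; z=np.array([0,0,-1.]); q=R.from_matrix(np.c_[x,np.cross(z,x),z]).as_quat()
    j=ctrl.solve_ik(k+[0,0,.1],q)
    if j is not None and (best is None or abs(j[5])<abs(best[1][5])): best=(q,j)
q=best[0]; print(best[1].round(2))
tip=np.array([0,0,-.011])
ctrl.gripper_to(.45,20)
ctrl.line_to(ctrl.observe()["ee_pos"]+[0,-.02,.08],v=.3)
ctrl.goto(k+tip+[0,0,.12],q); st("hi")
print("hit",ctrl.line_to(k+tip,v=.12,contact_N=4)); st("low")
f0=favg(); ctrl.gripper_to(0,20); f1=favg(); st("grip"); print((f1-f0).round(2))
L=.042; stop=False
for th in [.1,.2,.3,.4,.46,.5,.53,.56]:
    p=k+tip+d*L*np.sin(th)+[0,0,L*(np.cos(th)-1)]
    ctrl.line_to(p,v=.03); f=favg()-f0; o=ctrl.observe()
    print(th,"along",(f@d).round(2),"f",f.round(2),"r",((o["ee_pos"]-k)@d).round(4))
    if -f@d>5.5: break
t0=ctrl.observe()["time"]
S=vision.grab_frame("side");T=vision.grab_frame("top")
im=np.zeros((560,800,3),np.uint8); im[:480,:420]=crop(T,290,150,70,80,6); im[:400,420:]=crop(S,235,185,76,80,5); cv2.imwrite("pics/tilt.png",im)
```

```text
[-0.47  0.39  1.65 -0.    1.11  0.88]
hi t26.5 p [ 0.5178 -0.2104  0.2212] F [-0.5  0.5 -0.2] g 0.451 ff 0.0
hit False
low t27.7 p [ 0.5182 -0.2115  0.1017] F [-0.6 -0.3  0.6] g 0.450 ff 0.0
grip t28.2 p [ 0.5181 -0.2114  0.1014] F [-0.4  0.4  5. ] g 0.238 ff 19.6
[-0.41  0.32  4.89]
0.1 along -1.73 f [1.65 0.5  5.73] r 0.0037
0.2 along -2.13 f [ 2.26 -0.33  4.86] r 0.0082
0.3 along -2.37 f [ 2.46 -0.14  4.15] r 0.0124
0.4 along -3.09 f [3.05 0.54 3.81] r 0.0164
0.46 along -3.39 f [3.46 0.04 4.08] r 0.0186
0.5 along -3.0 f [3.03 0.22 5.05] r 0.0202
0.53 along -2.85 f [2.92 0.   5.64] r 0.0212
0.56 along -2.76 f [2.76 0.31 6.37] r 0.0223
```

View pics/tilt.png

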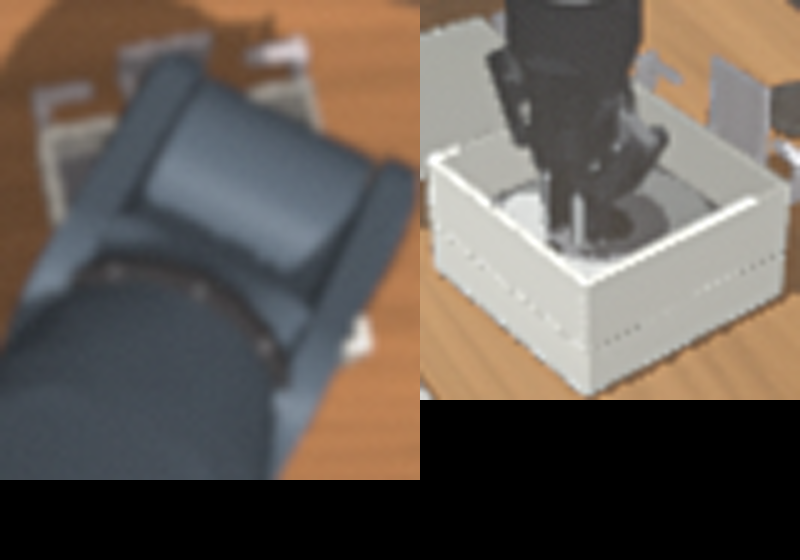

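The console hasn't moved: its near bottom corner is at the same pixel as before. The tangential force is still rising linearly, so I'll push slightly further to find the stop, then hold and release.

Run:
```python
from h import *
psi=-2.92; d=np.array([np.cos(psi),np.sin(psi),0]); k=np.array([.5178,-.2113,.112]); tip=np.array([0,0,-.011]); L=.042
f0=np.array([0,0,0.])
def favg(n=8):
    F=[]
    for _ in range(n): ctrl.sleep(.02); F.append(ctrl.observe()["force"])
    return np.mean(F,0)
for th in [.56,.59,.62,.65,.68]:
    ctrl.line_to(k+tip+d*L*np.sin(th)+[0,0,L*(np.cos(th)-1)],v=.03); f=favg(); o=ctrl.observe()
    t=-f@d*np.cos(th)+f[2]*np.sin(th); print(th,"along",(f@d).round(2),"z",f[2].round(2),"tang",t.round(2),"r",((o["ee_pos"]-k)@d).round(4),o["grip_width"].round(3),o["time"].round(1))
    if t>8 or -f@d>6.5: break
S=vision.grab_frame("side"); cv2.imwrite("pics/tilt2.png",crop(S,255,205,45,40,13))
```

```text
Traceback (most recent call last):
AttributeError: 'float' object has no attribute 'round'
```

I've now viewed 10 pictures, which is the limit, so I continue with numbers only.

Run:
```python
from h import *
psi=-2.92; d=np.array([np.cos(psi),np.sin(psi),0]); k=np.array([.5178,-.2113,.112]); tip=np.array([0,0,-.011]); L=.042
def favg(n=8):
    F=[]
    for _ in range(n): ctrl.sleep(.02); F.append(ctrl.observe()["force"])
    return np.mean(F,0)
for th in [.56,.59,.62,.65,.68]:
    ctrl.line_to(k+tip+d*L*np.sin(th)+[0,0,L*(np.cos(th)-1)],v=.03); f=favg(); o=ctrl.observe()
    t=-f@d*np.cos(th)+f[2]*np.sin(th); print("%.2f along %.2f z %.2f tang %.2f r %.4f g %.3f t %.1f"%(th,f@d,f[2],t,(o["ee_pos"]-k)@d,o["grip_width"],o["time"]))
    if t>8 or -f@d>6.5: break
```

```text
0.56 along -2.64 z 5.87 tang 5.35 r 0.0223 g 0.239 t 32.3
0.59 along -2.63 z 6.48 tang 5.79 r 0.0233 g 0.235 t 32.7
0.62 along -3.49 z 7.58 tang 7.24 r 0.0241 g 0.235 t 33.1
0.65 along -5.05 z 8.97 tang 9.45 r 0.0247 g 0.239 t 33.5
```

The stop is clear: stiffness jumps at about 0.60. I'll ease off to 0.63, hold, release and leave.

Run:
```python
from h import *
psi=-2.92; d=np.array([np.cos(psi),np.sin(psi),0]); k=np.array([.5178,-.2113,.112]); tip=np.array([0,0,-.011]); L=.042; th=.635
p=k+tip+d*L*np.sin(th)+[0,0,L*(np.cos(th)-1)]
ctrl.line_to(p,v=.03); st("hold"); ctrl.sleep(2.4); st("held")
ctrl.gripper_to(.45); ctrl.sleep(.5); st("rel")
ctrl.line_to(p+[0,0,.12],v=.12); ctrl.line_to(p+[-.12,.1,.2],v=.25); ctrl.sleep(.3); st("away")
# compare with the picture before the tilt
for n in("top","side"):
    f=vision.grab_frame(n); g=cv2.cvtColor(f["frame"],cv2.COLOR_RGB2GRAY); g0=cv2.cvtColor(cv2.imread(f"full_{n}.png"),cv2.COLOR_BGR2GRAY)
    sl=(slice(150,230),slice(295,365)) if n=="top" else (slice(195,272),slice(235,322))
    a,b=g[sl].astype(np.float32),g0[sl].astype(np.float32); print(n,"maxdiff",np.abs(a-b).max(),"n>25",(np.abs(a-b)>25).sum(),"shift",cv2.phaseCorrelate(b,a))
    # knob centroid (dark)
    w=(slice(180,202),slice(314,333)) if n=="top" else (slice(215,240),slice(258,286))
    for x in(g0,g):
        m=x[w]<75; v,u=np.nonzero(m); print("  dark",m.sum(),u.mean().round(2)+w[1].start,v.mean().round(2)+w[0].start)
    if n=="top": print(" fan dark",[ (lambda m:(int(m.sum()),np.argwhere(m).mean(0).round(2)))(x[199:211,322:334]<95) for x in (g0,g)])
```

```text
hold t33.7 p [ 0.4939 -0.217   0.0932] F [ 3.7 -0.1  7.2] g 0.239 ff 20.5
held t36.1 p [ 0.4939 -0.217   0.0932] F [3.4 0.3 8. ] g 0.240 ff 20.5
rel t37.0 p [ 0.4935 -0.2168  0.0928] F [-0.2 -0.4  0.2] g 0.450 ff 0.0
away t39.2 p [ 0.3737 -0.117   0.2923] F [ 0.1  0.5 -0.3] g 0.448 ff 0.0
top maxdiff 151.0 n>25 1028 shift ((0.057285215703892334, -0.023626360213562236), 0.7791808933019638)
  dark 61 322.49 190.92
  dark 62 322.55 190.97
 fan dark [(20, array([7.35, 4.95])), (20, array([7.35, 4.95]))]
side maxdiff 90.0 n>25 566 shift ((-0.046170757547400854, 0.103731168636223), 0.8039720142549939)
  dark 0 nan nan
  dark 0 nan nan<stdin>:15: RuntimeWarning: Mean of empty slice.
  ret = ret.dtype.type(ret / rcount)
```

```bash
python3 -c "
from workcell import ctrl, vision, finish_job
print(finish_job())"
```

```text
the job is handed in; nothing more can be done
None
```

Job handed in at about 39 s: the lid lies handle up on the board left of the console, though the wrist force briefly peaked at about 25 N as it touched down; the stick was held at its fan-side stop for over 2 s and sprang back upright, with console and ring unmoved in the final images.

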